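# Park the fret wire box between freshly glued rails

## Robot

A 6-joint arm with a two-finger parallel gripper is mounted at the origin on the work surface. World frame = base frame: x ahead of the robot, y to its left, z up, the work surface at z = 0. Lengths are in mm, angles in rad, forces in N, time in s.
With the tool pointing down it reaches from about 300 to 775 mm from the base axis. Payload 14.6 kg.
Tool frame: the origin (TCP) lies at the very end of the fingers, on their centre line; the grasp point (between the pads) lies 19 mm behind it (grip_point_offset is the distance from the TCP to the grasp point, in mm); z points along the fingers, y is the line along which they close (so a half turn about z gives the same grasp; the last joint's range is limited). The gripper opens to 94 mm and grips with 3 to 60 N. Pads are 16 mm wide; open, the fingers measure 119 mm over their backs; the gripper's body (75 mm by 177 mm) begins 78 mm behind the grasp point.
Start: joints at [1.148, 0.3, 1.521, -0, 1.321, -0.067], TCP at [191.584, 515.543, 205.446] pointing down, gripper open.
Joint ranges: [-3.03, 3.03], [-0.79, 2.21], [0.23, 2.52], [-1.04, 4.18], [0, 3.07], [-2.55, 2.55]. Speed limits (rad/s): [2.22, 2.22, 2.57, 3.14, 3.14, 3.14].

## Interface

Orientations are given as [roll, pitch, yaw] about the fixed x, y, z axes, in that order (R = Rz(yaw) Ry(pitch) Rx(roll)).
In Python, from cell import read_state, camera, camera_info, sign_off, grip_point_offset gives the robot as it stands.
- The arm moves only by the shell command python3 -m handwheel 'ROWS' [FORCE]. ROWS is text: rows parted by semicolons, each of 5 numbers parted by spaces: the shift along the world's x, y, z in units of 40 mm (1.0 is 40 mm), then the turn about the world's z in units of 5 degrees (1.0 is 5 degrees), then the closure, from 0 (fully open) to 1 (shut). In form: dx dy dz yaw gripper; .... A call has 1 to 12 rows; each row shifts and turns the commanded pose from where the row before left it; what a row does not reach is not made up. A row lasts 1/12 s, in which the tool goes at most 41.7 mm and 7.16 degrees, less where a joint would pass 70% of its speed; a pose out of reach is approached as far as the arm can. A call is refused whole if a number of a shift passes 1 or a number of a turn 1, either way. A call with a gripper value outside its range is refused whole. The fingers move at their own pace and stop on an object; FORCE is the grip in N (left out, the last holds). Time passes only in rows, so rows that do not move let the fingers close. It gives the time, the measured TCP pose, the force, the opening and the grip force at its end, in the units of the state.
- read_state(): the state, without advancing time (a new reading comes with each control period).
- camera(name): name is "scene" or "top"; returns (picture, depth): 420x560x3 uint8, red, green, blue; 420x560 float32, mm along the optical axis (not along the pixel's ray), 0 where there is no reading.
- camera_info(name): a dict with "intrinsics" (3x3 intrinsics, pixels), "k1" (the pictures are not rectified: a ray, as slopes to the right and down, at radius r is drawn at 1 + k1 r^2 times it, then the intrinsics apply), "world_from_camera" (4x4, takes a point from camera to world coordinates). Camera axes: x right, y down, z forward; pixel columns grow to the right and rows downward; lengths in mm; the calibration is good to about 2 mm. A picture is of the moment at which its call begins. camera_info takes no time and is no camera call.
- sign_off(): hands the job in; it is judged then, once.
The state is a dict: "clock": time; "joints": joint angles; "qd": joint speeds; "effort": joint torques, N m; "eef_pos": TCP position; "eef_rot": TCP orientation; "wrist_force": force on the tool from outside, world axes, zero at the start; "moment": the same for the moment, N m; "finger_gap": finger opening in mm; "finger_force": force on a finger pad.
Only numpy, scipy, OpenCV 4.12 (cv2) and the standard library are available. Lean on these libraries where they do the work, as an engineer would, in place of code of your own. Each camera call takes 0.05 s, during which the arm holds its last target. There are 200 camera calls.

## Task

Push the red fret wire box along the lane between the two maple guide rails until it is fully home against the brass stop at the far end, then move clear of it. The rails have only just been glued down, so neither the box nor the robot may touch either of them: where the box sits askew or off-centre, first nudge it straight and central in front of the lane. Only push the box, never lift or tip it, and leave the tools and other things on the bench where they are.

Things in the scene. Friction and masses are not known exactly. Their poses are not given: they have to be found in the camera images.
- lane: Fixed dark wooden base board, 190 mm (its x) by 420 mm (its y), 12 mm thick, flat on the bench, turned up to 17 degrees. Origin: centre of its underside; z up. The lane runs along its y, centred on x = 0; the box is pushed towards its -y. From y = +10 to +210 mm the board is an open apron without rails, where the box starts. Rails from y = +10 mm (mouth) to -185 mm.
- rail_near: Guide rail nearer the robot, on the lane's -x side: fixed maple strip 8 mm wide, 195 mm long (y), 14 mm high above the board, top 26 mm above the bench. Origin: centre of its underside, on the board's upper face, 64 mm from the lane's centre line; the clear width between the rails is 120 mm. Must not be touched.
- rail_far: Guide rail farther from the robot, on the lane's +x side; same size, axes and origin as the near one. Must not be touched.
- home (a point): Point on the board's upper face (12 mm above the bench) at x = 0, y = -135 mm of the board: the box's origin lies here when it is central and fully home. The fixed brass stop, 100 mm wide and 20 mm high above the board, has its face 50 mm further on, at y = -185 mm.
- wire_box: Loose closed red box, four brass strips on its white lid, 100 x 100 mm, 45 mm high, 0.35 to 0.7 kg, too wide to grip. Origin: centre of its underside (12 mm above the bench); axes along its sides. Starts on the apron, centre at y = +85 to +115 mm of the board, up to 35 mm off the lane's centre line, turned up to 0.2 rad. Has 10 mm to each rail when central.
- crowning_file: Loose fret crowning file, steel blade and round wooden handle, 250 mm long along its x, 22 mm high, lying to one side. Origin on its underside. Leave alone.
- slot_cleaner: Loose brass fret slot cleaner, 145 mm long along its x, 16 mm high, lying to one side. Origin on its underside. Leave alone.
- fret_rocker: Loose blue anodised fret rocker plate, 55 x 100 x 7 mm, lying off the corner of the board. Origin: centre of its underside. Leave alone.
- sanding_stick: Loose maple sanding stick, 30 x 240 mm (long along its y), 18 mm high, lying beyond the lane. Origin: centre of its underside. Leave alone.
- glue_bottle: Loose yellow glue bottle, 52 mm diameter, 110 mm tall, upright beyond the lane. Origin: centre of its underside. Leave alone.
- brass_weight: Loose brass weight, 50 mm diameter, 40 mm tall, beyond the lane. Origin: centre of its underside. Leave alone.
Things that resemble listed ones, but are neither listed nor needed, are in the scene too. There is more than one size of the wire_box; the job needs the smallest.

How it is judged (in metres and radians):
On the way:
1. the box has been pushed half-way into the mouth of the lane, between the rails (x of wire_box in the frame of lane between -0.0105 and 0.0105 m and angle between the y axis of wire_box and the y axis of lane, either way round below 0.12 rad and y of wire_box in the frame of lane below 0.01 m).
At the end, for the whole second after the job is handed in: The box rests flat on the board inside the lane, between the rails (within 10.5 mm of the centre line and 0.12 rad of its direction), its front within 5 mm of the brass stop, at rest (x of wire_box in the frame of lane between -0.0105 and 0.0105 m and angle between the y axis of wire_box and the y axis of lane, either way round below 0.12 rad and y of wire_box in the frame of lane below -0.13 m and z of wire_box in the frame of lane below 0.016 m and angle between wire_box's own z axis and vertical below 0.05 rad and linear speed of wire_box below 0.01 m/s); the robot touches nothing.
It fails at once if a rail was touched (more than 0.3 N) by the box or the robot (contact force between any of rail_near, rail_far and anything else above 0.3 N).
It fails at once if the box was lifted more than 8 mm, tipped, or pushed off the board (z of wire_box in the frame of lane above 0.02 m or z of wire_box in the frame of lane below 0.005 m or angle between wire_box's own z axis and vertical above 0.12 rad).
It fails at once if a tool or other thing on the bench was moved more than 20 mm (distance of any of crowning_file, slot_cleaner, fret_rocker, sanding_stick, glue_bottle, brass_weight from where it was at the start of the episode above 0.02 m).
It also fails if it takes over 67 s, if anything falls off the work surface, if the arm or the gripper's body presses on something with over 40 N, if the wrist force passes 120 N, or if a joint passes its speed limit or range.

## Working session

There is one attempt and no reset: what is moved stays moved. The work goes in short steps, Python scripts to look and compute and a shell command to move; the robot and the scene stay as the last step left them, time stands still between calls to the robot, and variables do not carry over. Pictures are saved under pics/ and viewed, at most 10 in all, crops included, and the job is handed in when it is done.

```bash
mkdir -p pics; cat > h.py <<'E'
import numpy as np, cv2
from cell import *
def grab(n,f):
    p,d=camera(n); cv2.imwrite(f'pics/{f}.png',cv2.cvtColor(p,cv2.COLOR_RGB2BGR)); np.save(f'pics/{f}.npy',d); return p,d
def ray(n,uv):
    i=camera_info(n);K=np.array(i['intrinsics']);
    q=(np.array(uv,float).reshape(-1,2)-K[[0,1],[2,2]])/K[[0,1],[0,1]]
    s=q.copy()
    for _ in range(20): s=q/(1+i['k1']*(s**2).sum(1,keepdims=True))
    return np.c_[s,np.ones(len(s))],np.array(i['world_from_camera'])
def atz(n,uv,z):
    r,T=ray(n,uv); d=r@T[:3,:3].T; return T[:3,3]+d*((z-T[2,3])/d[:,2:])
def atd(n,uv,D):
    r,T=ray(n,uv); u=np.array(uv).reshape(-1,2).astype(int); return (r*D[u[:,1],u[:,0]][:,None])@T[:3,:3].T+T[:3,3]
E
python3 - <<'E'
from h import *
grab('top','t0');grab('scene','s0')
s=read_state();print(s['clock'],s['eef_pos'],s['eef_rot'],s['finger_gap'],grip_point_offset)
for n in('top','scene'):print(camera_info(n))
E
```

```text
0.1 [191.47757343 515.35578292 204.95379216] [-3.14059138e+00 -8.89024716e-05  2.78579089e+00] 94.04877802301127 18.8
{'intrinsics': array([[432.68818655,   0.        , 278.45941032],
       [  0.        , 432.68818655, 213.07981656],
       [  0.        ,   0.        ,   1.        ]]), 'k1': -0.06413912802889747, 'world_from_camera': array([[-2.51079072e-02, -9.80597852e-01,  1.94415650e-01,
         2.23478522e+02],
       [-9.99371647e-01,  2.94877833e-02,  1.96667621e-02,
         6.35438447e+01],
       [-2.50180712e-02, -1.93799697e-01, -9.80722067e-01,
         1.44092191e+03],
       [ 0.00000000e+00,  0.00000000e+00,  0.00000000e+00,
         1.00000000e+00]])}
{'intrinsics': array([[380.8975786 ,   0.        , 281.52393851],
       [  0.        , 380.8975786 , 210.83770616],
       [  0.        ,   0.        ,   1.        ]]), 'k1': -0.0035822081196816014, 'world_from_camera': array([[ 8.75611335e-01,  3.56718205e-01, -3.25663802e-01,
         9.07802790e+02],
       [ 4.82959411e-01, -6.56933806e-01,  5.78954386e-01,
        -6.56195076e+02],
       [-7.41599183e-03, -6.64221421e-01, -7.47499101e-01,
         9.75794629e+02],
       [ 0.00000000e+00,  0.00000000e+00,  0.00000000e+00,
         1.00000000e+00]])}
```

View pics/t0.png

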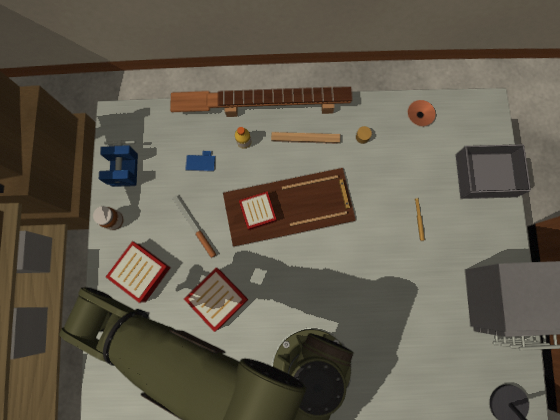

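View pics/s0.png

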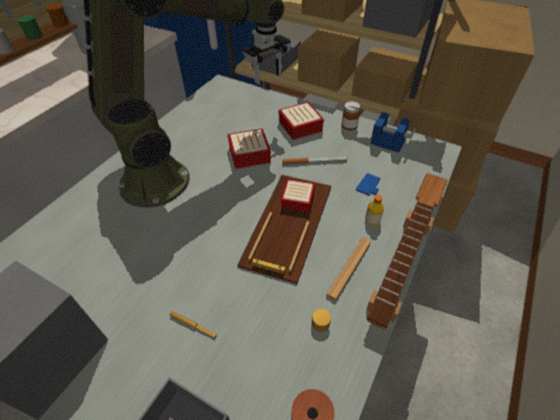

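Candidates for the red box in the top view are (258,210) on the board apron, (138,271), and (215,299) under the gripper. The one on the board is clearly the smallest. The stop is at (345,193) and the rails run along (310,183) and (318,217). I'll check it in a close crop.

```bash
python3 - <<'E'
import cv2
p=cv2.imread('pics/t0.png')[160:255,215:365]
cv2.imwrite('pics/t0c.png',cv2.resize(p,None,fx=5.3,fy=5.3,interpolation=cv2.INTER_CUBIC))
E
```

```text
(no output)
```

View pics/t0c.png

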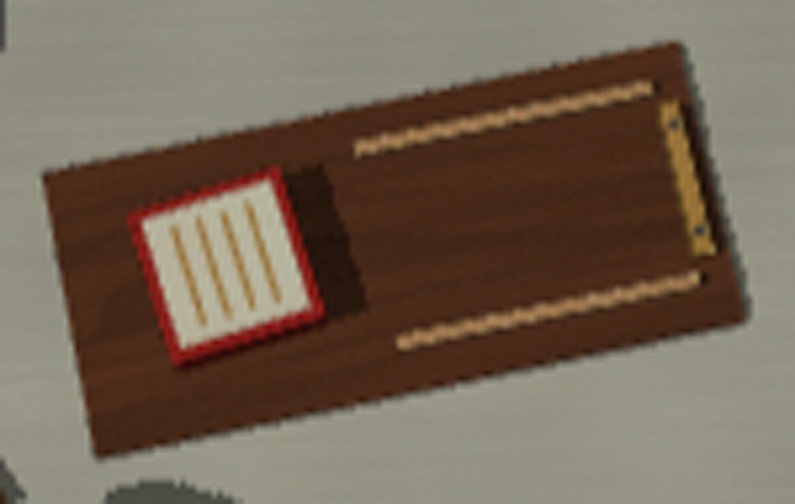

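```bash
cat >> h.py <<'E'
def rect(n,mask,z):
    c=max(cv2.findContours(mask,0,cv2.CHAIN_APPROX_NONE)[0],key=cv2.contourArea)
    w=atz(n,cv2.convexHull(c)[:,0],z)[:,:2].astype(np.float32)
    return cv2.minAreaRect(w)
def box(n,p,f,centre,R=45,show=True):
    """white lid -> pose in world at z=57"""
    K=8; u,v=map(int,centre); q=cv2.resize(p[v-R:v+R,u-R:u+R],None,fx=K,fy=K,interpolation=cv2.INTER_CUBIC).astype(int)
    # not-red: G relative to R, bright
    m=((q[...,1]>0.62*q[...,0])&(q[...,0]>110)).astype(np.uint8)*255
    m=cv2.morphologyEx(m,cv2.MORPH_CLOSE,np.ones((25,25)))
    m=cv2.morphologyEx(m,cv2.MORPH_OPEN,np.ones((61,61)))
    c=[k for k in cv2.findContours(m,0,cv2.CHAIN_APPROX_NONE)[0]]
    c=min(c,key=lambda k:np.linalg.norm(k[:,0].mean(0)-R*K))
    h=(cv2.convexHull(c)[:,0]+.5)/K-.5+[u-R,v-R]
    (x,y),s,a=cv2.minAreaRect(atz(n,h,57)[:,:2].astype(np.float32))
    a=(a+45)%90-45
    return np.array([x,y]),s,np.radians(a)
E
python3 - <<'E'
from h import *
p=cv2.cvtColor(cv2.imread('pics/t0.png'),cv2.COLOR_BGR2RGB);D=np.load('pics/t0.npy')
f=lambda L:np.array(L)/5.3-.4+[215,160]
c=f([(42,172),(682,42),(748,322),(97,458)])
w=atz('top',c,12);print(w.round(1),[np.linalg.norm(w[i]-w[i-1]).round(1) for i in range(4)],w.mean(0))
r=f([(356,150),(652,88),(400,342),(700,280)]);W=atz('top',r,26);print(W.round(1),np.linalg.norm(W[1]-W[0]),np.linalg.norm(W[3]-W[2]))
print(atd('top',f([(240,250),(500,230)]),D), box('top',p,'',(258,210)))
b=atz('top',f([(130,215),(278,168),(325,318),(180,365)]),57);print(b.round(1),[np.linalg.norm(b[i]-b[i-1]).round(1) for i in range(4)],b.mean(0))
for a,b2 in((w[0],w[1]),(w[3],w[2]),(W[0],W[1]),(W[2],W[3]),(w[3],w[0]),(w[2],w[1])):
  d=b2-a;print(np.degrees(np.arctan2(d[1],d[0])))
E
```

```text
[[ 585.7  281.4   12. ]
 [ 659.4 -134.3   12. ]
 [ 474.1 -165.8   12. ]
 [ 399.6  246.7   12. ]] [np.float64(189.3), np.float64(422.2), np.float64(187.9), np.float64(419.2)] [529.69837029  56.97924678  12.        ]
[[ 590.2   78.6   26. ]
 [ 625.2 -111.5   26. ]
 [ 465.5   54.4   26. ]
 [ 499.3 -135.1   26. ]] 193.28885156579875 192.4441582914379
[[521.11142687 151.71167256  55.12701744]
 [539.78287057 -11.96338142   5.53667043]] (array([512.63891602, 160.90066528]), (87.04515075683594, 85.49242401123047), np.float64(0.28227776500131374))
[[545.  219.6  57. ]
 [572.1 127.1  57. ]
 [476.5 100.1  57. ]
 [449.8 189.6  57. ]] [np.float64(99.8), np.float64(96.4), np.float64(99.4), np.float64(93.4)] [510.86487002 159.08719099  57.        ]
-79.93994775800005
-79.7503465362121
-79.57498356243855
-79.86464684121685
10.561225000265306
9.660750184316997
```

The chosen box measures about 100 mm, so it is the small one. It sits at about (512,160) with yaw 0.282. The board centre is (529.7,57) with yaw 0.177. That puts the box near lane x≈0, y≈105, turned +0.105 rad. I'll use the part-closed fingers as a flat two-point pusher, with the TCP above rail height. First I move behind the box, at (495,249).

```bash
python3 -m handwheel '0.6 -0.55 0 -1 0.35;0.6 -0.55 0 -1 0.35;0.6 -0.55 0 -1 0.35;0.6 -0.55 0 -1 0.35;0.6 -0.55 0 -1 0.35;0.6 -0.55 0 -1 0.35;0.6 -0.55 0 -1 0.35;0.6 -0.55 0 -1 0.35;0.6 -0.55 0 -1 0.35;0.6 -0.55 0 -1 0.35;0.6 -0.55 0 -1 0.35;0.6 -0.55 0 -0.9 0.35'; python3 -m handwheel '0 0 0 0 0.35;0 0 0 0 0.35;0 0 0 0 0.35'
```

```text
clock: 1.1
eef_pos: [480.5, 250.2, 205.2]
eef_rot: [-3.141, 0.0, 1.743]
wrist_force: [-0.4, 1.0, 0.0]
finger_gap: 61.3
finger_force: 0.0
clock: 1.35
eef_pos: [479.2, 251.7, 205.2]
eef_rot: [-3.141, 0.0, 1.748]
wrist_force: [-0.4, 0.3, 0.8]
finger_gap: 61.4
finger_force: 0.0
```

```bash
python3 - <<'E'
from h import *
p=cv2.imread('pics/s0.png')[165:290,230:345]
cv2.imwrite('pics/s0c.png',cv2.resize(p,None,fx=4.8,fy=4.8,interpolation=cv2.INTER_CUBIC))
E
```

```text
(no output)
```

View pics/s0c.png

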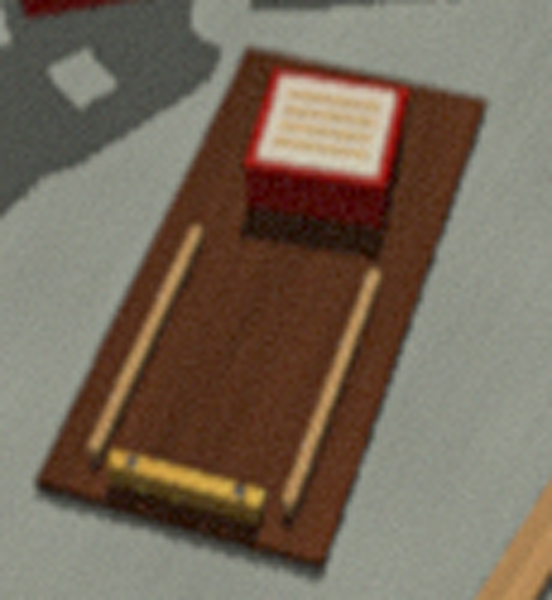

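The scene crop shows the box lid corners at about (275,70), (407,88), (385,185) and (247,165), with the rails and board corners clear. I'll compute the pose from these as a cross-check.

```bash
cat >> h.py <<'E'
def lane(P,C=(529.7,57.0),t=0.177):
    d=np.atleast_2d(P)[:,:2]-C; return np.c_[d@[np.cos(t),np.sin(t)],d@[-np.sin(t),np.cos(t)]]
def world(x,y,C=(529.7,57.0),t=0.177):
    return np.array(C)+x*np.array([np.cos(t),np.sin(t)])+y*np.array([-np.sin(t),np.cos(t)])
E
python3 - <<'E'
from h import *
f=lambda L:np.array(L)/4.8-.4+[230,165]
for nm,L,z in(('box',[(275,70),(407,88),(385,185),(247,165)],57),('board',[(250,50),(485,100),(325,570),(40,487)],12),('rails',[(197,228),(95,452),(375,270),(288,500)],26)):
  w=atz('scene',f(L),z);print(nm,lane(w).round(1).tolist(),lane(w).mean(0))
print('top box',lane([[512.6,160.9],[510.9,159.1]]), lane([[479.2,251.7]]))
r=[(590.2,78.6),(625.2,-111.5),(465.5,54.4),(499.3,-135.1)];print(lane(r))
E
```

```text
box [[-51.8, 148.0], [44.1, 160.0], [55.2, 63.6], [-40.5, 51.8]] [  1.7535319  105.83371256]
board [[-91.6, 207.9], [93.0, 211.4], [98.3, -211.4], [-88.2, -211.1]] [ 2.86940449 -0.79487269]
rails [[-63.7, 11.7], [-60.9, -184.4], [63.8, 13.9], [64.5, -179.8]] [  0.91768466 -84.63680355]
top box [[  1.46158971 105.28762394]
 [ -0.52878912 103.81507782]] [[-15.428767   200.54997669]]
[[  63.35803779   10.60985614]
 [  64.33892662 -182.68279208]
 [ -63.65476272    8.74478036]
 [ -63.74947917 -183.74594936]]
```

The two cameras agree: box at lane (≈1, 105), turned about +0.11 rad. I'll descend to z≈33 behind it at lane x=0.

```bash
python3 -m handwheel '0.2 0.04 -0.3 0 0.35;0.18 0.03 -0.4 0 0.35;0 0 -0.4 0 0.35;0 0 -0.4 0 0.35;0 0 -0.4 0 0.35;0 0 -0.4 0 0.35;0 0 -0.4 0 0.35;0 0 -0.4 0 0.35;0 0 -0.4 0 0.35;0 0 -0.4 0 0.35;0 0 -0.4 0 0.35;0 0 0 0 0.35'; python3 - <<'E'
from h import *
s=read_state();print(s['eef_pos'],lane(s['eef_pos']),s['eef_rot'],s['wrist_force']); grab('top','t1'); p=cv2.imread('pics/t1.png')[160:270,205:365]
cv2.imwrite('pics/t1c.png',cv2.resize(p,None,fx=5,fy=5,interpolation=cv2.INTER_CUBIC))
E
```

```text
clock: 2.35
eef_pos: [492.5, 254.8, 30.8]
eef_rot: [-3.137, 0.001, 1.75]
wrist_force: [0.2, -0.2, -0.7]
finger_gap: 60.9
finger_force: 0.0
[492.54170396 254.77958875  30.80471047] [[ -1.75326361 201.23228061]] [-3.13728253e+00  9.48783148e-04  1.74979339e+00] [ 0.18572388 -0.24282154 -0.73803347]
```

View pics/t1c.png

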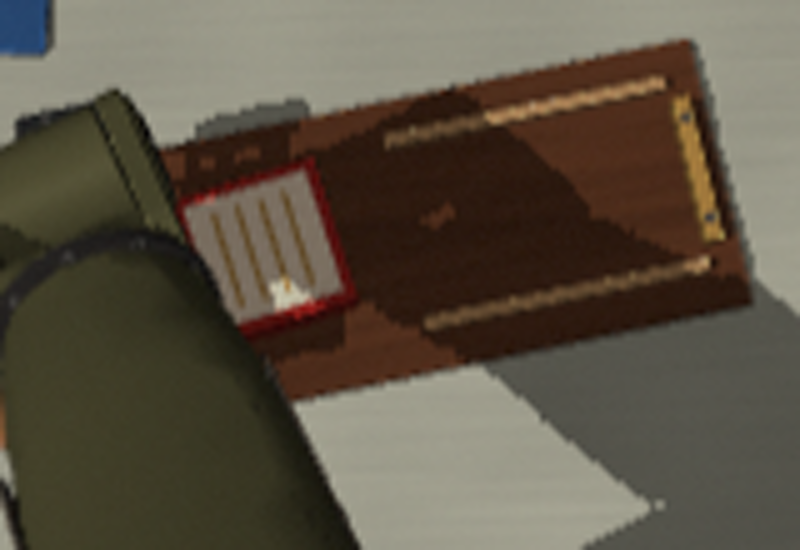

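The top crop shows the box unmoved and the arm behind it, with the box's front right corner near (355,297). I'll push gently along lane -y by about 52 mm, so the box squares up before the mouth.

```bash
python3 -m handwheel '0.043 0.008 0.08 0 0.35;0.022 -0.12 0 0 0.35;0.022 -0.12 0 0 0.35;0.022 -0.12 0 0 0.35;0.022 -0.12 0 0 0.35;0.022 -0.12 0 0 0.35;0.011 -0.06 0 0 0.35;0.011 -0.06 0 0 0.35;0.011 -0.06 0 0 0.35;0.011 -0.06 0 0 0.35;0.011 -0.06 0 0 0.35;0.011 -0.06 0 0 0.35'; python3 -m handwheel '0.011 -0.06 0 0 0.35;0.011 -0.06 0 0 0.35;0.011 -0.06 0 0 0.35;0.011 -0.06 0 0 0.35;0 0 0 0 0.35;0 0 0 0 0.35'; python3 - <<'E'
from h import *
s=read_state();print(s['eef_pos'],lane(s['eef_pos']),s['eef_rot'],s['wrist_force']); grab('scene','s1'); p=cv2.imread('pics/s1.png')[165:290,230:345]
cv2.imwrite('pics/s1c.png',cv2.resize(p,None,fx=4.8,fy=4.8,interpolation=cv2.INTER_CUBIC))
E
```

```text
clock: 3.4
eef_pos: [503.7, 216.3, 36.7]
eef_rot: [3.141, -0.0, 1.748]
wrist_force: [0.7, 2.8, -0.4]
finger_gap: 61.0
finger_force: 1.3
clock: 3.9
eef_pos: [505.2, 206.3, 36.6]
eef_rot: [-3.141, 0.0, 1.747]
wrist_force: [-0.2, -0.4, 0.7]
finger_gap: 61.2
finger_force: 0.0
[505.17581962 206.27464153  36.57001194] [[  2.1428438  151.26057731]] [-3.14101570e+00  4.06543461e-04  1.74702917e+00] [-0.20634999 -0.41220904  0.71349085]
```

View pics/s1c.png

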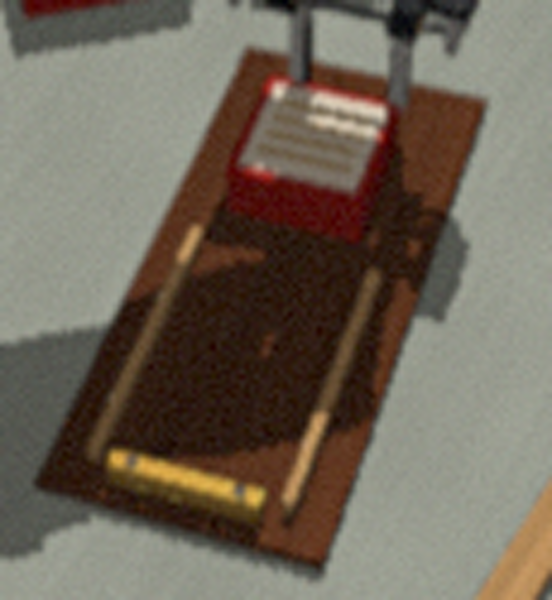

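Lid corners in the crop are about (270,78), (395,100), (367,194) and (230,172). The box appears squared up against both fingers.

```bash
cat >> h.py <<'E'
def fitbox(n,p,guess,H=57):
    """fit 100 mm square lid outline: maximise red inside / non-red outside rim, lane coords (x,y,ang)"""
    from scipy.optimize import minimize
    i=camera_info(n);K=np.array(i['intrinsics']);T=np.linalg.inv(np.array(i['world_from_camera']))
    hsv=cv2.cvtColor(p,cv2.COLOR_RGB2HSV).astype(float)
    q=p.astype(float)
    red=np.clip((q[...,0]-np.maximum(q[...,1],q[...,2]))/(q.max(2)+1),0,1).astype(np.float32)
    t=np.linspace(-1,1,60)
    def samp(g,h):
        s=np.r_[np.c_[t,t*0+1],np.c_[t,t*0-1],np.c_[t*0+1,t],np.c_[t*0-1,t]]*h
        c,sn=np.cos(g[2]),np.sin(g[2]);s=s@np.array([[c,sn],[-sn,c]])+g[:2]
        w=np.array([world(*k) for k in s]);w=np.c_[w,np.full(len(w),H),np.ones(len(w))]@T.T
        a=w[:,:2]/w[:,2:3];a=a*(1+i['k1']*(a**2).sum(1,keepdims=True));a=(a@np.diag([K[0,0],K[1,1]])+K[:2,2]).astype(np.float32)
        return cv2.remap(red,a[None,:,0],a[None,:,1],cv2.INTER_CUBIC)[0]
    f=lambda g:-samp(g,47).mean()+samp(g,40).mean()
    r=min((minimize(f,np.array(guess)+d,method='Nelder-Mead',options=dict(initial_simplex=np.array(guess)+d+np.array([[0,0,0],[4,0,0],[0,4,0],[0,0,.06]]))) for d in ([0,0,0],[3,3,.03],[-3,-3,-.03])),key=lambda r:r.fun)
    return r.x,r.fun
E
python3 - <<'E'
from h import *
f=lambda L:np.array(L)/4.8-.4+[230,165]
w=atz('scene',f([(270,78),(395,100),(367,194),(230,172)]),57);print(lane(w).round(1).tolist(),lane(w).mean(0))
L=lambda n:cv2.cvtColor(cv2.imread(f'pics/{n}.png'),cv2.COLOR_BGR2RGB)
print(fitbox('top',L('t0'),[0,105,.1]));print(fitbox('scene',L('s0'),[0,105,.1]));print(fitbox('scene',L('s1'),[0,90,0]))
p,_=grab('top','t2');print(fitbox('top',p,[0,90,0]))
E
```

```text
[[-52.6, 138.9], [39.3, 145.5], [45.8, 51.7], [-49.5, 41.8]] [-4.24638454 94.47053534]
(array([  1.34938965, 105.22555569,   0.1080666 ]), np.float64(-0.7294251322746277))
(array([  0.78031986, 106.31243   ,   0.10880809]), np.float64(-0.5667166709899902))
(array([-4.55312677e+00,  9.23516814e+01,  4.71427506e-04]), np.float64(-0.5359728336334229))
(array([-4.62106236e+00,  9.30425283e+01, -4.89254428e-04]), np.float64(-0.3250466287136078))
```

The fit agrees in both cameras: box at lane (-4.6, 92.7), angle 0. I'll push obliquely for 26 mm (slope about 0.2, within friction) to carry it 5 mm towards the centre before the mouth.

```bash
python3 -m handwheel '0.024 -0.062 0 0 0.35;0.024 -0.062 0 0 0.35;0.024 -0.062 0 0 0.35;0.024 -0.062 0 0 0.35;0.024 -0.062 0 0 0.35;0.024 -0.062 0 0 0.35;0.024 -0.062 0 0 0.35;0.024 -0.062 0 0 0.35;0.024 -0.062 0 0 0.35;0.024 -0.062 0 0 0.35;0 0 0 0 0.35;0 0 0 0 0.35'; python3 - <<'E'
from h import *
s=read_state();print(lane(s['eef_pos']),s['eef_rot'][2],s['wrist_force'])
for n in('top','scene'):
  p,_=grab(n,n+'3');print(fitbox(n,p,[0,68,0]))
E
```

```text
clock: 5.0
eef_pos: [515.1, 181.5, 36.7]
eef_rot: [3.141, 0.0, 1.747]
wrist_force: [0.3, -0.4, -0.1]
finger_gap: 61.0
finger_force: 0.0
[[  7.58755021 125.13103755]] 1.7472108664077957 [ 0.27734569 -0.44405213 -0.05012564]
(array([8.31567695e-01, 6.67355755e+01, 1.20717623e-03]), np.float64(-0.3195372223854065))
(array([ 6.17206458e-01,  6.63008278e+01, -2.29422922e-03]), np.float64(-0.5411171317100525))
```

The box is central at lane (0.7, 66.5, 0). Next is a straight push with checks on the way.

```bash
python3 -m handwheel '0.0175 -0.098 0 0 0.35;0.0175 -0.098 0 0 0.35;0.0175 -0.098 0 0 0.35;0.0175 -0.098 0 0 0.35;0.0175 -0.098 0 0 0.35;0.0175 -0.098 0 0 0.35;0.0175 -0.098 0 0 0.35;0.0175 -0.098 0 0 0.35;0.0175 -0.098 0 0 0.35;0.0175 -0.098 0 0 0.35;0.0175 -0.098 0 0 0.35;0.0175 -0.098 0 0 0.35'; python3 - <<'E'
from h import *
s=read_state();print(lane(s['eef_pos']),s['eef_rot'][2],s['wrist_force'])
for n in('top','scene'):
  p,_=grab(n,n+'4');print(fitbox(n,p,[0,20,0]))
E
```

```text
clock: 6.1
eef_pos: [523.4, 134.5, 36.8]
eef_rot: [3.141, -0.0, 1.747]
wrist_force: [-1.1, 5.1, 2.1]
finger_gap: 61.1
finger_force: 2.6
[[ 7.47340336 77.39975407]] 1.747251657778033 [-1.05037815  5.1457231   2.12243418]
(array([4.12711226e-01, 1.94137213e+01, 3.02756087e-03]), np.float64(-0.3011696934700012))
(array([5.88476422e-01, 1.81707747e+01, 5.17725340e-03]), np.float64(-0.5549668669700623))
```

```bash
python3 -m handwheel '0.0175 -0.098 0 0 0.35;0.0175 -0.098 0 0 0.35;0.0175 -0.098 0 0 0.35;0.0175 -0.098 0 0 0.35;0.0175 -0.098 0 0 0.35;0.0175 -0.098 0 0 0.35;0.0175 -0.098 0 0 0.35;0.0175 -0.098 0 0 0.35;0.0175 -0.098 0 0 0.35;0.0175 -0.098 0 0 0.35;0.0175 -0.098 0 0 0.35;0.0175 -0.098 0 0 0.35'; python3 - <<'E'
from h import *
s=read_state();print(lane(s['eef_pos']),s['eef_rot'][2],s['wrist_force'])
for n in('top','scene'):
  p,_=grab(n,n+'5');print(fitbox(n,p,[0,-29,0]))
E
```

```text
clock: 7.2
eef_pos: [531.7, 87.4, 36.6]
eef_rot: [-3.141, 0.0, 1.747]
wrist_force: [-0.3, 4.6, 0.5]
finger_gap: 61.1
finger_force: 2.0
[[ 7.34383998 29.56957837]] 1.7473756723951859 [-0.25340919  4.56371225  0.51169448]
(array([ 5.57857065e-01, -2.85400300e+01, -1.11910547e-03]), np.float64(-0.2801434397697449))
(array([ 1.09444685e+00, -2.93053449e+01,  7.83596412e-03]), np.float64(-0.5556455254554749))
```

```bash
for i in 1; do python3 -m handwheel '0.0175 -0.098 0 0 0.35;0.0175 -0.098 0 0 0.35;0.0175 -0.098 0 0 0.35;0.0175 -0.098 0 0 0.35;0.0175 -0.098 0 0 0.35;0.0175 -0.098 0 0 0.35;0.0175 -0.098 0 0 0.35;0.0175 -0.098 0 0 0.35;0.0175 -0.098 0 0 0.35;0.0175 -0.098 0 0 0.35;0.0175 -0.098 0 0 0.35;0.0175 -0.098 0 0 0.35'; done; python3 -m handwheel '0.0175 -0.098 0 0 0.35;0.0175 -0.098 0 0 0.35;0.0175 -0.098 0 0 0.35;0.0175 -0.098 0 0 0.35;0.0175 -0.098 0 0 0.35;0.0175 -0.098 0 0 0.35;0.0175 -0.098 0 0 0.35;0.0175 -0.098 0 0 0.35;0.0175 -0.098 0 0 0.35;0.0175 -0.098 0 0 0.35;0.0175 -0.098 0 0 0.35;0 0 0 0 0.35'; python3 - <<'E'
from h import *
s=read_state();print(lane(s['eef_pos']),s['eef_rot'][2],s['wrist_force'])
for n in('top','scene'):
  p,_=grab(n,n+'6');print(fitbox(n,p,[0,-121,0]))
E
```

```text
clock: 8.3
eef_pos: [540.1, 40.3, 36.6]
eef_rot: [-3.141, -0.0, 1.747]
wrist_force: [-0.4, 3.6, -1.1]
finger_gap: 61.3
finger_force: 1.6
clock: 9.3
eef_pos: [548.0, -3.2, 36.7]
eef_rot: [3.141, 0.0, 1.747]
wrist_force: [-0.3, 0.6, 0.6]
finger_gap: 61.0
finger_force: 0.0
[[  7.38599721 -62.47352515]] 1.7469100136102715 [-0.25265801  0.55084627  0.58038311]
(array([ 1.12107395e+00, -1.20950467e+02, -7.17372658e-03]), np.float64(-0.24492338299751282))
(array([ 8.43180912e-01, -1.21184688e+02,  3.24842528e-03]), np.float64(-0.5768532156944275))
```

About 14 mm remain. I'll creep on in 1.2 mm rows and watch the force.

```bash
python3 -m handwheel '0.0054 -0.03 0 0 0.35;0.0054 -0.03 0 0 0.35;0.0054 -0.03 0 0 0.35;0.0054 -0.03 0 0 0.35;0.0054 -0.03 0 0 0.35;0.0054 -0.03 0 0 0.35;0.0054 -0.03 0 0 0.35;0.0054 -0.03 0 0 0.35;0.0054 -0.03 0 0 0.35;0.0054 -0.03 0 0 0.35'; for k in 1 2 3; do python3 -m handwheel '0.0036 -0.02 0 0 0.35'; done
```

```text
clock: 10.23
eef_pos: [550.1, -14.2, 36.8]
eef_rot: [3.141, -0.0, 1.747]
wrist_force: [-1.0, 5.0, 2.5]
finger_gap: 60.9
finger_force: 2.6
clock: 10.32
eef_pos: [550.2, -14.9, 36.8]
eef_rot: [3.141, -0.001, 1.747]
wrist_force: [-3.4, 14.2, 5.0]
finger_gap: 61.2
finger_force: 6.6
clock: 10.4
eef_pos: [550.1, -15.0, 36.8]
eef_rot: [-3.142, -0.002, 1.747]
wrist_force: [-4.2, 16.3, 6.1]
finger_gap: 61.3
finger_force: 8.8
clock: 10.48
eef_pos: [550.0, -15.0, 36.8]
eef_rot: [-3.141, -0.003, 1.748]
wrist_force: [-7.2, 22.8, 8.6]
finger_gap: 60.7
finger_force: 11.7
```

The force has risen against the stop, so the box is home. I'll back off along +y, then up.

```bash
python3 -m handwheel '-0.0175 0.098 0 0 0.35;-0.044 0.246 0 0 0.35;-0.044 0.246 0 0 0.35;-0.044 0.246 0 0 0.35;-0.044 0.246 0 0 0.35;-0.044 0.246 0.2 0 0.35;-0.044 0.246 0.5 0 0.35;-0.044 0.246 0.6 0 0.35;-0.044 0.246 0.6 0 0.35;-0.044 0.246 0.6 0 0.35;-0.044 0.246 0.6 0 0.35;-0.044 0.246 0.6 0 0.35'; python3 -m handwheel '0 0 0 0 0.35;0 0 0 0 0.35;0 0 0 0 0.35'; python3 - <<'E'
from h import *
for n in('top','scene'):
  p,_=grab(n,n+'7');print(fitbox(n,p,[0,-134,0]))
p=cv2.imread('pics/scene7.png')
cv2.imwrite('pics/s7c.png',cv2.resize(p[130:345,150:400],None,fx=2.7,fy=2.7,interpolation=cv2.INTER_CUBIC))
E
```

```text
clock: 11.48
eef_pos: [529.9, 96.5, 186.6]
eef_rot: [3.141, 0.0, 1.748]
wrist_force: [0.2, -0.2, -0.3]
finger_gap: 61.1
finger_force: 0.0
clock: 11.73
eef_pos: [529.9, 95.6, 184.3]
eef_rot: [-3.141, 0.0, 1.748]
wrist_force: [0.1, -0.1, 0.3]
finger_gap: 61.5
finger_force: 0.0
(array([ 8.34806354e-01, -1.33102603e+02,  1.45864847e-03]), np.float64(-0.6270352005958557))
(array([ 9.83676372e-01, -1.32953810e+02,  1.55637587e-03]), np.float64(-0.6273905634880066))
```

View pics/s7c.png

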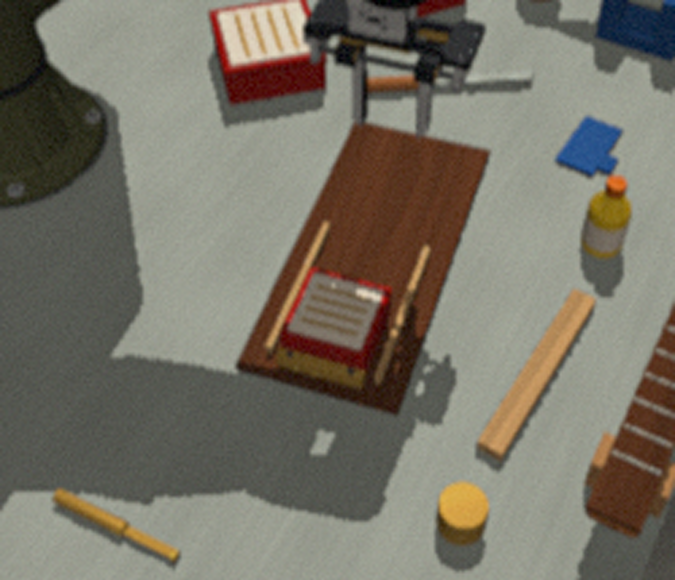

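The crop shows the box at (335,315), straight between the rails with a gap on both sides and against the stop at (330,367). The tools are undisturbed and the gripper is clear.

```bash
python3 -c "from cell import *;print(sign_off())"
```

```text
the job is handed in; nothing more can be done
None
```

The red box is home against the brass stop, central to about 1 mm and straight between the rails; the arm is clear, no rail contact was seen, and the job was handed in at about 12 s.

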